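# Close and pin the gate of the jar carrier

## Robot

A 6-joint arm with a two-finger parallel gripper is mounted at the origin on a cart in front of the work surface, level with it; the furniture and walls round the work are solid. World frame = base frame: x ahead of the robot, y to its left, z up, the work surface at z = 0. Lengths are in m, angles in rad, forces in N, time in s.
With the tool pointing down it reaches from about 0.375 to 0.9 m from the base axis. Payload 3.1 kg.
Tool frame: the origin (TCP) lies where the fingers leave the gripper's body, on its centre line; the fingertips stand 73 mm ahead of it and the grasp point (between the pads) lies 54 mm ahead of it; z points along the fingers, y is the line along which they close (so a half turn about z gives the same grasp; the last joint's range is limited). The gripper opens to 85 mm and grips with 20 to 120 N. Pads are 22 mm wide; open, the fingers measure 114 mm over their backs; the gripper's body (76 mm by 85 mm) begins 54 mm behind the grasp point. The pads swing forward as they close: fully open they stand 13 mm farther back than shut.
Start: joints at [-1.337, 0.527, 1.433, -0, 1.181, -0.178], TCP at [0.251, -0.572, 0.304] pointing down, gripper open.
Joint ranges: [-3.08, 3.08], [-0.75, 2.2], [0.22, 2.44], [-1.43, 4.57], [0, 2.65], [-2.85, 2.85]. Speed limits (rad/s): [2.79, 2.79, 3.14, 3.14, 3.14, 3.14].

## Interface

Orientations are given as a unit quaternion [x, y, z, w].
In Python, from station import manip gives the robot as it stands.
- The arm moves only by the shell command python3 -m crank 'ROWS' [FORCE]. ROWS is JSON, a list of rows, each an object with "dp": the shift along the tool's x, y, z normalised to -1 to 1, where 1 is 50 cm, a list of three; "delta_rot": the turn, a rotation vector about the tool's x, y, z normalised to -1 to 1, where 1 is 2 pi rad, a list of three; "fingers": the opening, from -1 (shut) to 1 (fully open). A call has 1 to 12 rows; each row shifts and turns the commanded pose from where the row before left it, along the tool's axes as they then stand; what a row does not reach is not made up. A row lasts 1/12 s, in which the tool goes at most 41.7 mm and 7.16 degrees, less where a joint would pass 70% of its speed; a pose out of reach is approached as far as the arm can. A call with a number of a shift or a turn outside -1 to 1 is refused whole. A call with a gripper value outside its range is refused whole. The fingers move at their own pace and stop on an object; FORCE is the grip in N (left out, the last holds). Time passes only in rows, so rows that do not move let the fingers close. It gives the time, the measured TCP pose, the force, the opening and the grip force at its end, in the units of the state.
- manip.sense(): the state, without advancing time (a new reading comes with each control period).
- manip.snapshot(name): name is "scene" or "top" or "wrist"; returns (picture, depth): 400x640x3 uint8, red, green, blue; 400x640 float32, m along the optical axis (not along the pixel's ray), 0 where there is no reading.
- manip.camera_model(name): a dict with "fx", "fy", "cx", "cy" (pixels), "k1" (the pictures are not rectified: a ray, as slopes to the right and down, at radius r is drawn at 1 + k1 r^2 times it, then the intrinsics apply), "origin" and "attitude" of the camera in the world. Camera axes: x right, y up, looking along -z (the intrinsics and any distortion apply to the point x, -y, -z); pixel columns grow to the right and rows downward; lengths in m; the calibration is good to about 2 mm. A picture is of the moment at which its call begins: read the wrist's pose just before it. camera_model takes no time and is no camera call; for the wrist camera it gives the pose at the moment of the call.
- manip.sign_off(): hands the job in; it is judged then, once.
The state is a dict: "t": time; "q": joint angles; "qd": joint speeds; "tau": joint torques, N m; "tcp_pos": TCP position; "tool_rot": TCP orientation; "force": force on the tool from outside, world axes, zero at the start; "ft_torque": the same for the moment, N m; "finger_gap": opening from 0.0 (shut) to 1.0 (fully open); "gripper_force": force on a finger pad.
Only numpy, scipy, OpenCV 4.12 (cv2) and the standard library are available. Lean on these libraries where they do the work, as an engineer would, in place of code of your own. Each camera call takes 0.05 s, during which the arm holds its last target. There are 200 camera calls.

## Task

Secure the jar carrier for transport: swing its hinged gate arm shut until the arm's end rests fully home in the fork catch, then take the headed pin from its parking block and drop it down through the fork and the arm until its head sits flat on the fork. Leave the jars standing inside the carrier and do not knock over or shove the other things on the bench.

Things in the scene. Friction and masses are not known exactly. Their poses are not given: they have to be found in the camera images.
- carrier: Bare aluminium jar carrier, fixed to the bench: base plate 170 (x) x 270 (y) x 6 mm, walls 50 mm high at the back (+x) and sides, open at its front (-x). Three jars stand in it. Origin: centre of the underside; x points from the open front to the back, y along the front towards the hinge post. The closed gate arm runs across the front, 65 mm in front of the origin.
- gate_hinge (a point): On the vertical hinge axis of the gate arm (front corner of the carrier at its +y end), at mid-height of the arm, 67 mm above the bench. Axes as the carrier's.
- gate (a joint): Angle of the gate arm about the vertical hinge, rad: 0 = closed, home against its stop in the fork; grows as the arm swings out of the front, up to 1.75. Seen from above it opens clockwise and closes anticlockwise. Light friction: it stays where it is left and does not spring back; about 1 N at mid-arm moves it.
- gate_bar (a point): On the gate arm's centre line, 110 mm from the hinge axis, at mid-height (67 mm above the bench). The arm here is a flat painted bar 8 mm thick, 24 mm tall (55 to 79 mm above the bench), from the hinge to 170 mm out. The point's axes turn with the arm: -y points along it from hinge to end, -x is the outer face, on which one pushes to close it.
- gate_hole (a point): Centre of the vertical 20 mm hole in the flat horizontal lug (36 mm wide, 12 mm thick, 61 to 73 mm above the bench) at the gate arm's end, 200 mm from the hinge axis; the lug ends 222 mm from the hinge.
- catch_hole (a point): Fork catch at the carrier's front corner at the -y end: two steel plates 44 x 44 x 8 mm, tops at 56 and 86 mm above the bench, each with a vertical 20 mm hole; the arm's lug enters between them and the holes line up when the arm is closed. The point is the hole's centre on the upper plate's top face. Axes as the carrier's. The space below the lower plate is free.
- pin_head (a point): Centre of the head of the loose headed pin: black cylinder 32 mm across, 36 mm tall, on a 14 mm steel shaft reaching 52 mm below the head, its last 12 mm tapered to 6 mm; about 90 g. The point is 18 mm above the head's underside (so 18 mm above catch_hole when seated); z points from tip to head. It starts upright in the parking block, head resting on it 60 mm above the bench.
- pin_block: Grey parking block 70 x 70 x 60 mm, fixed, with a 20 mm hole 55 mm deep in the middle of its top. Origin: centre of the underside. Behind it, 0.63 m and more ahead of the robot and 0.12 to 0.40 m to its right, stands a fixed microscope about 0.4 m tall; tall bottles stand 0.8 m ahead: pass on the robot's side of them.
- jar_left: Screw-cap jar 48 mm across, 70 mm tall, standing in the carrier nearest to the hinge. Origin: centre of its underside, z up.
- jar_mid: Screw-cap jar with a white lid 50 mm across, 77 mm tall, standing in the middle of the carrier. Origin: centre of its underside, z up.
- jar_right: Screw-cap jar 44 mm across, 67 mm tall, standing in the carrier nearest to the catch. Origin: centre of its underside, z up.
- petri_dish: Loose clear dish, 94 mm across, 36 mm tall, near the front edge of the bench; to be left alone. Origin: centre of its underside.
- marker: Loose marker pen 135 mm long, 13 mm thick, lying near the front edge of the bench; to be left alone.
- cup: Loose translucent plastic cup, 62 mm across, 58 mm tall, to the right of the parking block; to be left alone. Origin: centre of its underside.
There are look-alikes about, which are no part of the job. Leave any pink look-alike of the jar_right alone. What is shaped like the jar_mid but purple is not meant.

How it is judged:
On the way, in this order (a step that is already met when the one before it is completed fails the run):
1. the gate arm is swung home into the fork (within 0.035 rad of closed) and stays (value of joint gate below 0.035 rad), for 0.2 s.
2. the pin stands through fork and arm with its head seated on the fork (horizontal distance between pin_head and catch_hole below 0.007 m and z of pin_head in the frame of catch_hole between 0.012 and 0.0225 m and angle between pin_head's own z axis and vertical below 0.12 rad), for 0.2 s.
At the end, for the whole second after the job is handed in: The gate arm is within 0.04 rad of closed; the pin is upright (within 0.12 rad) in the fork's hole, its head's centre within 7 mm of the hole's axis and its underside no more than 4.5 mm above the upper fork plate; the three jars stand upright on the carrier's floor behind the gate (all of step 2 and value of joint gate below 0.04 rad and angle between each of jar_left, jar_mid, jar_right's own z axis and vertical below 0.2 rad and x of each of jar_left, jar_mid, jar_right in the frame of carrier above -0.045 m and z of each of jar_left, jar_mid, jar_right in the frame of carrier below 0.015 m); the robot touches nothing.
It fails at once if a jar in the carrier is tipped over (angle between any of jar_left, jar_mid, jar_right's own z axis and vertical above 0.6 rad).
It fails at once if another loose thing on the bench is shoved more than 40 mm or knocked over (distance of any of petri_dish, marker, cup from where it was at the start of the episode above 0.04 m or angle between any of petri_dish, cup's own z axis and vertical above 0.6 rad).
It also fails if it takes over 67 s, if anything falls off the work surface, if the arm or the gripper's body presses on something with over 40 N, if the wrist force passes 120 N, or if a joint passes its speed limit or range.

## Working session

There is one attempt and no reset: what is moved stays moved. The work goes in short steps, Python scripts to look and compute and a shell command to move; the robot and the scene stay as the last step left them, time stands still between calls to the robot, and variables do not carry over. Pictures are saved under pics/ and viewed, at most 11 in all, crops included, and the job is handed in when it is done.

```bash
mkdir -p pics; ls
cat > h.py <<'E'
import numpy as np, cv2
from station import manip
from scipy.spatial.transform import Rotation as R
def Rm(a):
    a=np.array(a,float)
    return a.reshape(3,3) if a.size==9 else R.from_quat(a).as_matrix()
def snap(n,f=None):
    c=manip.camera_model(n); p,d=manip.snapshot(n)
    if f: cv2.imwrite('pics/'+f,p[:,:,::-1])
    return c,p,d
def ray(c,u,v):
    x=np.array([[[u,v]]],float); K=np.array([[c['fx'],0,c['cx']],[0,c['fy'],c['cy']],[0,0,1.]])
    s=cv2.undistortPoints(x,K,np.array([c['k1'],0,0,0.]))[0,0]
    return Rm(c['attitude'])@np.array([s[0],-s[1],-1.])
def atz(c,u,v,z):
    r=ray(c,u,v); o=np.array(c['origin']); return o+r*(z-o[2])/r[2]
def atd(c,u,v,d): return np.array(c['origin'])+ray(c,u,v)*d[int(round(v)),int(round(u))]
def proj(c,P):
    q=Rm(c['attitude']).T@(np.array(P)-c['origin']); s=np.array([q[0],-q[1]])/-q[2]
    s=s*(1+c['k1']*(s@s)); return s[0]*c['fx']+c['cx'],s[1]*c['fy']+c['cy']
E
python3 - <<'E'
from h import *
import pickle
out={}
for n in('scene','top'):
    out[n]=snap(n,n+'0.png'); print(out[n][0])
pickle.dump(out,open('s0.pkl','wb'))
s=manip.sense(); print(s)
E
```

```text
pics
{'fx': 410.24998521797914, 'fy': 410.24998521797914, 'cx': 318.7514113127845, 'cy': 201.32024993055052, 'k1': 0.008634677458561647, 'origin': array([-0.29402953,  0.51647437,  0.69193579]), 'attitude': array([-0.21957746,  0.44344651,  0.780106  , -0.38285186])}
{'fx': 490.53410920112793, 'fy': 490.53410920112793, 'cx': 318.9060433235266, 'cy': 199.40513658221707, 'k1': -0.04877260590484856, 'origin': array([ 0.22625275, -0.10994653,  1.47479188]), 'attitude': array([-0.08112582,  0.08149338,  0.72236047, -0.68188913])}
{'t': 0.1, 'q': array([-1.33650588e+00,  5.28356094e-01,  1.43377944e+00, -8.63016705e-06,
        1.18139230e+00, -1.78535470e-01]), 'qd': array([ 0.00021809, -0.00033345, -0.00222055, -0.00103994,  0.00016373,
       -0.00120116]), 'tau': array([ 4.50674634e-05, -4.43302846e+01, -1.78587037e+01, -2.25271424e-04,
        3.88409055e-03, -1.81173561e-06]), 'tcp_pos': array([ 0.25063564, -0.57199332,  0.30304017]), 'tool_rot': array([ 9.78771581e-01,  2.04951839e-01, -3.09594732e-05, -9.67106032e-04]), 'force': array([ 0.52393508,  0.72087483, -0.39079531]), 'ft_torque': array([-0.01706312,  0.04461249, -0.01873945]), 'gripper_force': 0.0, 'finger_gap': 0.9979643578653652}
```

View pics/top0.png

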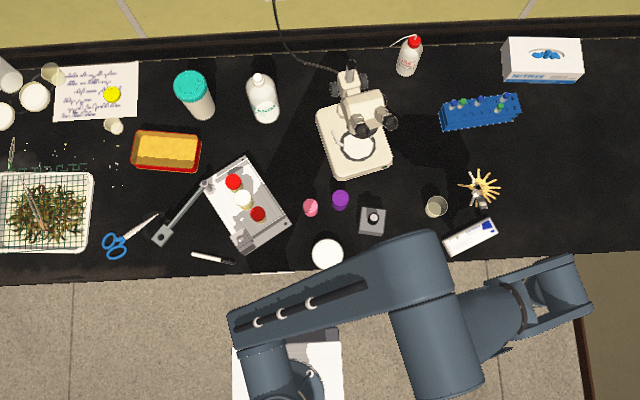

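View pics/scene0.png

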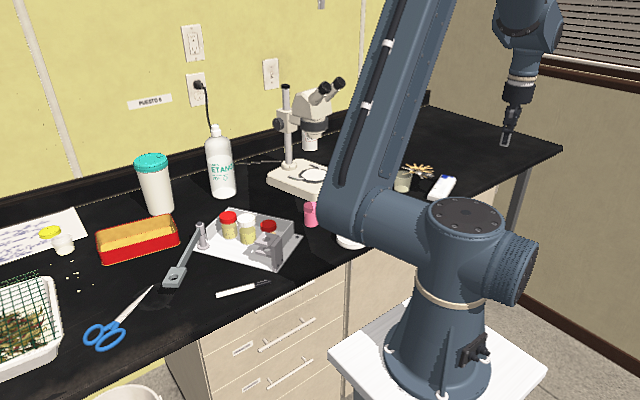

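Top view: carrier about (245,203), hinge post (208,185), open gate arm with its lug near (160,237), parking block with pin (373,220). Look-alikes: pink jar (310,207) and purple jar (340,199). The black round thing on the grey block is the pin head, and no other pin is visible. I'll check this in one close crop.

Run:
```python
from h import *
import pickle
o=pickle.load(open('s0.pkl','rb')); c,p,d=o['top']
cv2.imwrite('pics/crop1.png',cv2.resize(p[150:275,140:400,::-1],None,fx=3,fy=3,interpolation=cv2.INTER_CUBIC))
for n,u,v in[('hinge',208,185),('lug',160,237),('pinhead',374,217),('block',363,228),('cfork',243,249),('bench',300,240)]:
    P=atd(c,u,v,d); print(n,P.round(4))
```

```text
hinge [0.6175 0.2054 0.0751]
lug [ 0.4834  0.3722 -0.0042]
pinhead [ 0.4874 -0.2737  0.1032]
block [ 0.4643 -0.2437  0.0634]
cfork [0.4194 0.1036 0.0888]
bench [ 0.4488 -0.0564  0.0035]
```

View pics/crop1.png

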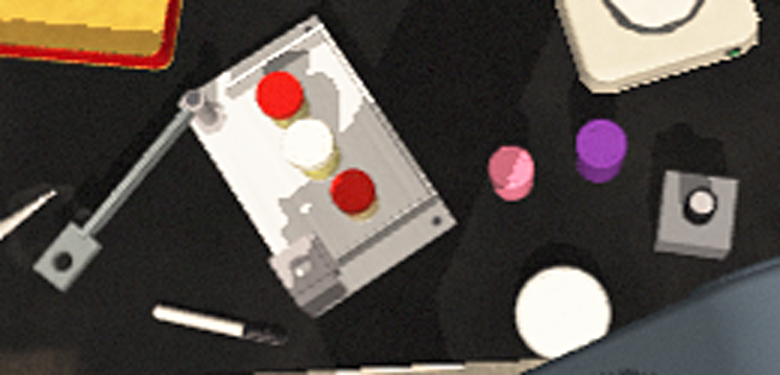

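The crop shows the hinge post top (203,184), lug hole (161,237), fork hole (240,239), and the pin's round black head on the grey block (374,218). The pink and purple jars are separate and clear of all of these.

Run:
```python
from h import *
import pickle
o=pickle.load(open('s0.pkl','rb')); c,p,d=o['top']
f=lambda u,v,z:atz(c,140+u/3,150+v/3,z)
H=f(192,101,.085);L=f(63,262,.073);C=f(301,268,.086);P=f(701,205,.096)
print('H',H,'L',L,'C',C,'P',P)
print(np.linalg.norm((H-L)[:2]),np.linalg.norm((H-C)[:2]))
# plate-corner check at z=.006 / back wall top
B=[f(*q) for q in((658,250,.06),(728,258,.06),(738,178,.06),(668,170,.06))]; print('block',np.round(B,4),np.mean(B,0))
g=(H-C)[:2];a=np.degrees(np.arctan2(g[1],g[0]));b=(H-L)[:2];e=np.degrees(np.arctan2(b[1],b[0]));print(a,e,a-e)
# refine fork/lug via depth near hole
for nm,X in(('C',C),('L',L),('P',P)):
  u,v=proj(c,X); u=int(u);v=int(v); w=d[v-6:v+7,u-6:u+7]; 
  print(nm,[round(atd(c,u+i,v+j,d)[2],3) for j in(-4,0,4) for i in(-4,0,4)])
print(Rm(manip.sense()['tool_rot']).round(3))
c=manip.camera_model('wrist');print(c)
```

```text
H [0.61948014 0.21500939 0.085     ] L [0.46882287 0.34408258 0.073     ] C [0.44795724 0.11100938 0.086     ] P [ 0.4849681  -0.27325164  0.096     ]
0.19838724988446044 0.20058939447669846
block [[ 0.4498 -0.2321  0.06  ]
 [ 0.438  -0.2994  0.06  ]
 [ 0.5165 -0.3161  0.06  ]
 [ 0.5286 -0.248   0.06  ]] [ 0.48321023 -0.2738967   0.06      ]
31.229818197071072 -40.58778589542206 71.81760409249313
C [np.float64(0.083), np.float64(0.081), np.float64(0.088), np.float64(0.088), np.float64(0.007), np.float64(0.082), np.float64(0.087), np.float64(0.084), np.float64(0.083)]
L [np.float64(0.077), np.float64(0.072), np.float64(0.075), np.float64(0.068), np.float64(0.003), np.float64(0.074), np.float64(0.072), np.float64(0.076), np.float64(0.066)]
P [np.float64(0.095), np.float64(0.101), np.float64(0.09), np.float64(0.089), np.float64(0.093), np.float64(0.09), np.float64(0.086), np.float64(0.093), np.float64(0.06)]
[[ 0.916  0.401 -0.   ]
 [ 0.401 -0.916  0.002]
 [ 0.    -0.002 -1.   ]]
{'fx': 317.88803763691965, 'fy': 317.88803763691965, 'cx': 318.7651851482301, 'cy': 200.90725010309137, 'k1': 0.022508729594176546, 'origin': array([ 0.3204904 , -0.54223016,  0.37261727]), 'attitude': array([-0.12711857,  0.08458292, -0.54082216,  0.82716261])}
```

```bash
cat >> h.py <<'E'
def go(x,y,z,yaw):
    "tool-axis shift (units of .5 m) and turn about tool z (units of 2pi) to a tool-down pose; yaw deg = heading of tool x"
    s=manip.sense(); M=Rm(s['tool_rot']); e=np.array([x,y,z])-s['tcp_pos']
    t=np.radians(yaw); T=np.array([[np.cos(t),np.sin(t),0],[np.sin(t),-np.cos(t),0],[0,0,-1]])
    w=R.from_matrix(M.T@T).as_rotvec()
    print('pos',s['tcp_pos'].round(4),'yaw',np.degrees(np.arctan2(M[1,0],M[0,0])).round(2),'q6',s['q'][5].round(2),'F',s['force'].round(1))
    print('shift',(M.T@e/.5).round(4),'m',np.linalg.norm(e).round(3),'turn',(w/2/np.pi).round(4),'deg',np.degrees(w).round(1))
E
r='{"dp":[0.058,-0.055,0],"delta_rot":[0,0,0],"fingers":-1}'
python3 -m crank '[{"dp":[0.02,-0.02,0],"delta_rot":[0,0,0],"fingers":-1},{"dp":[0.058,-0.055,0],"delta_rot":[0,0,0],"fingers":-1},{"dp":[0.058,-0.055,0],"delta_rot":[0,0,0],"fingers":-1},{"dp":[0.058,-0.055,0],"delta_rot":[0,0,0],"fingers":-1},{"dp":[0.058,-0.055,0],"delta_rot":[0,0,0],"fingers":-1},{"dp":[0.058,-0.055,0],"delta_rot":[0,0,0],"fingers":-1},{"dp":[0.058,-0.055,0],"delta_rot":[0,0,0],"fingers":-1},{"dp":[0.058,-0.055,0],"delta_rot":[0,0,0],"fingers":-1},{"dp":[0.058,-0.055,0],"delta_rot":[0,0,0],"fingers":-1},{"dp":[0.058,-0.055,0],"delta_rot":[0,0,0],"fingers":-1},{"dp":[0.058,-0.055,0],"delta_rot":[0,0,0],"fingers":-1},{"dp":[0.03,-0.03,0],"delta_rot":[0,0,0],"fingers":-1}]' 30
python3 - <<'E'
from h import *
H=np.array([.6195,.2150]); phi=np.radians(139.4); u=np.array([np.cos(phi),np.sin(phi)]); n=np.array([-u[1]*-1,-u[0]])
print(n, H+.125*u+.045*n)
x=H+.125*u+.045*n
go(x[0],x[1],.25,49.4)
E
```

```text
t: 1.1
tcp_pos: [0.4191, -0.1675, 0.3037]
tool_rot: [0.979, 0.206, -0.0, -0.001]
force: [0.4, -1.0, 0.1]
finger_gap: 0.003
gripper_force: 0.0
[0.65077422 0.75927131] [0.55387593 0.33051399]
pos [ 0.4191 -0.1675  0.3037] yaw 23.78 q6 0.53 F [ 0.4 -1.   0.1]
shift [ 0.6483 -0.8024  0.1092] m 0.519 turn [-0.0004 -0.0001 -0.0712] deg [ -0.1  -0.  -25.6]
```

```bash
python3 -m crank '[{"dp":[0.05,-0.062,0],"delta_rot":[0,0,0],"fingers":-1},{"dp":[0.05,-0.062,0],"delta_rot":[0,0,0],"fingers":-1},{"dp":[0.05,-0.062,0],"delta_rot":[0,0,0],"fingers":-1},{"dp":[0.05,-0.062,0],"delta_rot":[0,0,0],"fingers":-1},{"dp":[0.05,-0.062,0],"delta_rot":[0,0,0],"fingers":-1},{"dp":[0.05,-0.062,0],"delta_rot":[0,0,0],"fingers":-1},{"dp":[0.05,-0.062,0],"delta_rot":[0,0,0],"fingers":-1},{"dp":[0.05,-0.062,0],"delta_rot":[0,0,0],"fingers":-1},{"dp":[0.05,-0.062,0],"delta_rot":[0,0,0],"fingers":-1},{"dp":[0.05,-0.062,0],"delta_rot":[0,0,0],"fingers":-1},{"dp":[0.05,-0.062,0],"delta_rot":[0,0,0],"fingers":-1},{"dp":[0.05,-0.062,0],"delta_rot":[0,0,0],"fingers":-1}]'
python3 -m crank '[{"dp":[0.024,-0.029,0],"delta_rot":[0,0,0],"fingers":-1},{"dp":[0.024,-0.029,0],"delta_rot":[0,0,0],"fingers":-1},{"dp":[0,0,0.027],"delta_rot":[0,0,-0.0178],"fingers":-1},{"dp":[0,0,0.027],"delta_rot":[0,0,-0.0178],"fingers":-1},{"dp":[0,0,0.027],"delta_rot":[0,0,-0.0178],"fingers":-1},{"dp":[0,0,0.027],"delta_rot":[0,0,-0.0178],"fingers":-1},{"dp":[0,0,0],"delta_rot":[0,0,0],"fingers":-1}]'
python3 - <<'E'
from h import *
go(.5539,.3305,.125,49.4)
snap('wrist','w1.png')
E
```

```text
t: 2.1
tcp_pos: [0.5443, 0.2919, 0.3035]
tool_rot: [0.979, 0.205, -0.001, 0.0]
force: [0.6, -0.5, 0.5]
finger_gap: -0.004
gripper_force: 0.0
t: 2.68
tcp_pos: [0.553, 0.3254, 0.2464]
tool_rot: [0.909, 0.418, -0.004, -0.0]
force: [-0.7, 0.6, -0.9]
finger_gap: -0.003
gripper_force: 0.0
pos [0.553  0.3254 0.2464] yaw 49.4 q6 1.07 F [-0.7  0.6 -0.9]
shift [ 0.0105 -0.0044  0.2427] m 0.121 turn [-0.0006  0.001  -0.    ] deg [-0.2  0.4 -0. ]
```

View pics/w1.png

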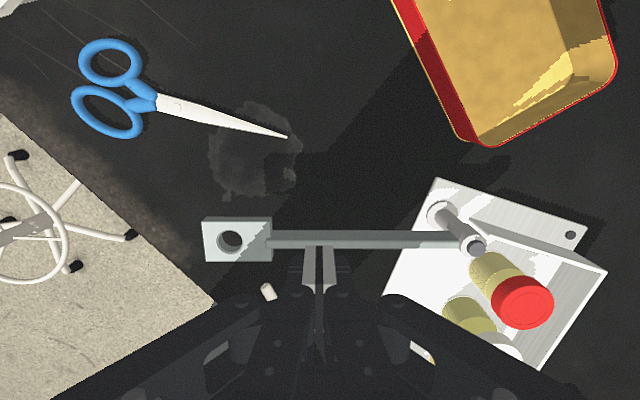

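Wrist view: lug hole (231,239), bar top from (275,240) to (450,240), hinge post (475,245); the fingertips at (318,248) are above it, and the red tray and scissors are well clear. I'll check the bar against the top-camera estimate.

Run:
```python
from h import *
c=manip.camera_model('wrist')
L=atz(c,231,239,.073); a=atz(c,285,233,.079); b=atz(c,440,232,.079)
print(L,a,b, np.degrees(np.arctan2((a-b)[1],(a-b)[0])))
print(c['origin'])
s=manip.sense();M=Rm(s['tool_rot'])
for X in(L,a,b): print('tool xy',(M.T@(X-s['tcp_pos'])).round(4))
print(proj(c,[.4688,.3441,.073]))
```

```text
[0.47414307 0.34691269 0.073     ] [0.51430726 0.32286168 0.079     ] [0.60991863 0.24162565 0.079     ] 139.64716662120182
[0.60366188 0.38300969 0.31712029]
tool xy [-0.0352 -0.0737  0.1752]
tool xy [-0.0271 -0.0276  0.1691]
tool xy [-0.0261  0.0978  0.1688]
(np.float64(228.93867904440287), np.float64(245.10883007935735))
```

```bash
python3 -m crank '[{"dp":[0.0105,-0.0044,0.03],"delta_rot":[0,0,0],"fingers":-1},{"dp":[0,0,0.04],"delta_rot":[0,0,0],"fingers":-1},{"dp":[0,0,0.04],"delta_rot":[0,0,0],"fingers":-1},{"dp":[0,0,0.04],"delta_rot":[0,0,0],"fingers":-1},{"dp":[0,0,0.04],"delta_rot":[0,0,0],"fingers":-1},{"dp":[0,0,0.03],"delta_rot":[0,0,0],"fingers":-1},{"dp":[0,0,0.022],"delta_rot":[0,0,0],"fingers":-1},{"dp":[0,0,0],"delta_rot":[0,0,0],"fingers":-1}]'
python3 -m crank '[{"dp":[-0.016,0,0],"delta_rot":[0,0,0],"fingers":-1},{"dp":[-0.016,0,0],"delta_rot":[0,0,0],"fingers":-1},{"dp":[-0.0177,-0.0015,0],"delta_rot":[0,0,-0.0111],"fingers":-1},{"dp":[-0.0177,-0.0015,0],"delta_rot":[0,0,-0.0111],"fingers":-1},{"dp":[-0.0177,-0.0015,0],"delta_rot":[0,0,-0.0111],"fingers":-1},{"dp":[-0.0177,-0.0015,0],"delta_rot":[0,0,-0.0111],"fingers":-1},{"dp":[-0.0177,-0.0015,0],"delta_rot":[0,0,-0.0111],"fingers":-1},{"dp":[-0.0177,-0.0015,0],"delta_rot":[0,0,-0.0111],"fingers":-1},{"dp":[-0.0177,-0.0015,0],"delta_rot":[0,0,-0.0111],"fingers":-1},{"dp":[-0.0177,-0.0015,0],"delta_rot":[0,0,-0.0111],"fingers":-1},{"dp":[0,0,0],"delta_rot":[0,0,0],"fingers":-1}]'
python3 - <<'E'
from h import *
go(.5539,.3305,.125,49.4)
s=manip.sense();M=Rm(s['tool_rot'])
print('hinge in tool',(M.T@(np.array([.6195,.215,.085])-s['tcp_pos'])).round(4))
snap('wrist','w2.png')
E
```

```text
t: 3.4
tcp_pos: [0.5556, 0.3312, 0.1264]
tool_rot: [0.909, 0.416, -0.002, -0.0]
force: [-0.3, -0.6, -0.3]
finger_gap: 0.0
gripper_force: 0.0
t: 4.32
tcp_pos: [0.5087, 0.2581, 0.1303]
tool_rot: [0.759, 0.651, 0.0, 0.0]
force: [-0.3, 0.7, 0.9]
finger_gap: -0.001
gripper_force: 0.0
pos [0.5087 0.2581 0.1303] yaw 81.23 q6 0.43 F [-0.3  0.7  0.9]
shift [0.1569 0.0673 0.0105] m 0.086 turn [0.     0.     0.0884] deg [ 0.   0.  31.8]
hinge in tool [-0.0257  0.1161  0.0453]
```

View pics/w2.png

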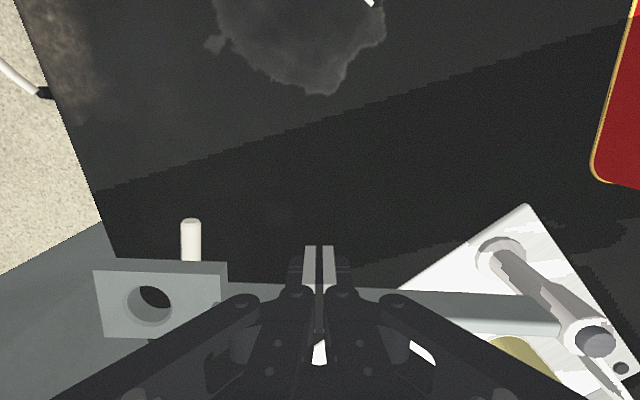

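Lug hole at (151,303), bar's outer edge from (232,283) to (520,295): the fingers are against the bar and it has swung with them.

Run:
```python
from h import *
c=manip.camera_model('wrist'); s=manip.sense();M=Rm(s['tool_rot'])
L=atz(c,151,303,.073); H=np.array([.6195,.215,.085]);e=(L-H)[:2];print(L,np.linalg.norm(e),np.degrees(np.arctan2(e[1],e[0])))
for q in((240,284),(520,295)): print((M.T@(atz(c,*q,.079)-s['tcp_pos'])).round(4))
```

```text
[0.43013215 0.25760151 0.073     ] 0.19410067182356594 167.32141806490864
[ 0.0001 -0.0349  0.0512]
[-0.0052  0.0867  0.0513]
```

```bash
python3 -m crank '[{"dp":[-0.0163,-0.003,0.001],"delta_rot":[0,0,-0.0111],"fingers":-1},{"dp":[-0.0163,-0.003,0.001],"delta_rot":[0,0,-0.0111],"fingers":-1},{"dp":[-0.0163,-0.003,0.001],"delta_rot":[0,0,-0.0111],"fingers":-1},{"dp":[-0.0163,-0.003,0.001],"delta_rot":[0,0,-0.0111],"fingers":-1},{"dp":[-0.0163,-0.003,0.001],"delta_rot":[0,0,-0.0111],"fingers":-1},{"dp":[-0.0163,-0.003,0.001],"delta_rot":[0,0,-0.0111],"fingers":-1},{"dp":[-0.0163,-0.003,0],"delta_rot":[0,0,-0.0111],"fingers":-1},{"dp":[-0.0163,-0.003,0],"delta_rot":[0,0,-0.0111],"fingers":-1},{"dp":[-0.0163,-0.003,0],"delta_rot":[0,0,-0.0111],"fingers":-1},{"dp":[0,0,0],"delta_rot":[0,0,0],"fingers":-1}]'
python3 - <<'E'
from h import *
go(.5539,.3305,.125,121.2)
s=manip.sense();M=Rm(s['tool_rot'])
print('hinge in tool',(M.T@(np.array([.6195,.215,.085])-s['tcp_pos'])).round(4))
snap('wrist','w3.png')
E
```

```text
t: 5.2
tcp_pos: [0.5063, 0.1855, 0.1267]
tool_rot: [0.522, 0.853, 0.001, 0.001]
force: [0.4, 0.3, 1.4]
finger_gap: -0.001
gripper_force: 0.0
pos [0.5063 0.1855 0.1267] yaw 117.11 q6 -0.33 F [0.4 0.3 1.4]
shift [0.2146 0.2169 0.0035] m 0.153 turn [ 0.0003  0.0001 -0.0114] deg [ 0.1  0.1 -4.1]
hinge in tool [-0.0253  0.1141  0.0419]
```

View pics/w3.png

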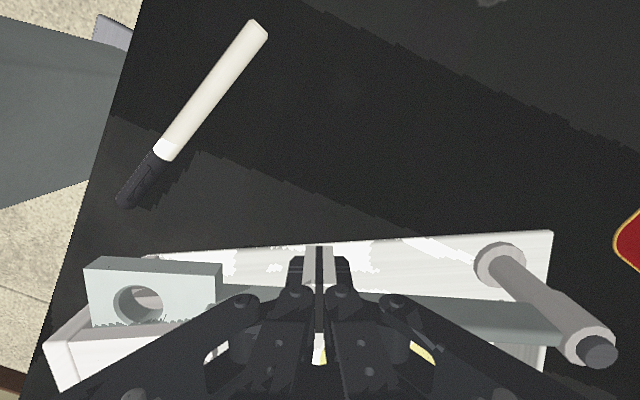

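```bash
python3 -m crank '[{"dp":[-0.008,-0.0015,0],"delta_rot":[0,0,-0.0055],"fingers":-1},{"dp":[-0.008,-0.0015,0],"delta_rot":[0,0,-0.0055],"fingers":-1},{"dp":[-0.004,0,0],"delta_rot":[0,0,0],"fingers":-1},{"dp":[0,0,0],"delta_rot":[0,0,0],"fingers":-1}]'
python3 -m crank '[{"dp":[-0.004,0,0],"delta_rot":[0,0,0],"fingers":-1},{"dp":[0,0,0],"delta_rot":[0,0,0],"fingers":-1}]'
python3 -m crank '[{"dp":[-0.004,0,0],"delta_rot":[0,0,0],"fingers":-1},{"dp":[0,0,0],"delta_rot":[0,0,0],"fingers":-1}]'
python3 - <<'E'
from h import *
go(.5539,.3305,.125,121.2)
c,p,d=snap('top'); cv2.imwrite('pics/t2.png',cv2.resize(p[160:275,180:300,::-1],None,fx=5,fy=5,interpolation=cv2.INTER_CUBIC))
E
```

```text
t: 5.58
tcp_pos: [0.5093, 0.177, 0.1262]
tool_rot: [0.492, 0.87, 0.0, 0.0]
force: [-0.4, 0.4, 0.7]
finger_gap: 0.003
gripper_force: 0.0
t: 5.75
tcp_pos: [0.5101, 0.1753, 0.126]
tool_rot: [0.492, 0.871, 0.0, 0.0]
force: [0.2, -0.4, -0.8]
finger_gap: 0.0
gripper_force: 0.0
t: 5.92
tcp_pos: [0.5111, 0.1733, 0.1259]
tool_rot: [0.491, 0.871, 0.0, 0.0]
force: [0.6, 0.9, -0.4]
finger_gap: -0.003
gripper_force: 0.0
pos [0.5111 0.1733 0.1259] yaw 121.15 q6 -0.42 F [ 0.6  0.9 -0.4]
shift [0.2248 0.2359 0.0019] m 0.163 turn [ 0.      0.     -0.0001] deg [ 0.   0.  -0.1]
```

View pics/t2.png

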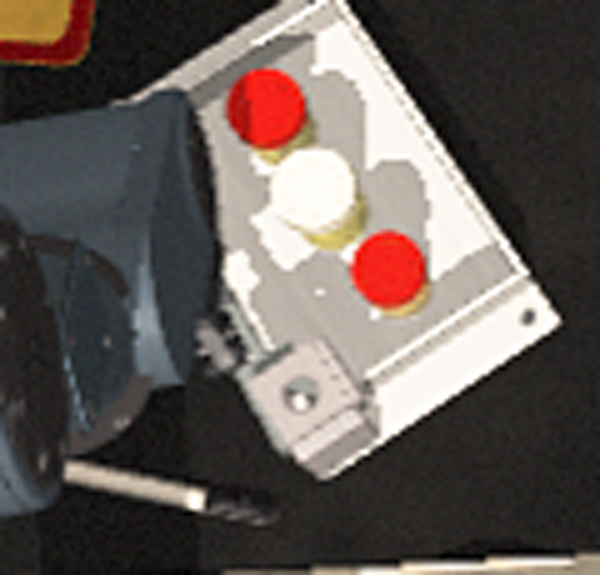

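The lug is entering the fork (hole at (300,395) in the crop is partly covered), and the jars are standing. No stop force yet, so I'll keep pushing gently.

```bash
python3 -m crank '[{"dp":[-0.004,0,0],"delta_rot":[0,0,0],"fingers":-1},{"dp":[-0.004,0,0],"delta_rot":[0,0,0],"fingers":-1},{"dp":[0,0,0],"delta_rot":[0,0,0],"fingers":-1}]' | egrep 'force|tcp'
python3 -m crank '[{"dp":[-0.003,0,0],"delta_rot":[0,0,0],"fingers":-1},{"dp":[0,0,0],"delta_rot":[0,0,0],"fingers":-1}]'| egrep 'force|tcp'
python3 -m crank '[{"dp":[-0.003,0,0],"delta_rot":[0,0,0],"fingers":-1},{"dp":[0,0,0],"delta_rot":[0,0,0],"fingers":-1}]'| egrep 'force|tcp'
python3 - <<'E'
from h import *
H=np.array([.6195,.215,.085]);s=manip.sense();M=Rm(s['tool_rot']);print((M.T@(H-s['tcp_pos'])).round(4))
E
```

```text
tcp_pos: [0.5132, 0.1696, 0.1259]
force: [-0.2, 0.3, 0.4]
gripper_force: 0.0
tcp_pos: [0.5139, 0.1684, 0.1259]
force: [-0.8, -0.3, -0.4]
gripper_force: 0.0
tcp_pos: [0.5143, 0.1678, 0.1259]
force: [-0.6, 4.7, -0.0]
gripper_force: 1.8
[-0.014   0.1145  0.0409]
```

```bash
python3 -m crank '[{"dp":[-0.002,0,0],"delta_rot":[0,0,0],"fingers":-1},{"dp":[0,0,0],"delta_rot":[0,0,0],"fingers":-1},{"dp":[0,0,0],"delta_rot":[0,0,0],"fingers":-1},{"dp":[0,0,0],"delta_rot":[0,0,0],"fingers":-1}]' | egrep 'force|tcp'
python3 -m crank '[{"dp":[0.01,0,0],"delta_rot":[0,0,0],"fingers":-1},{"dp":[0.03,0,0],"delta_rot":[0,0,0],"fingers":-1},{"dp":[0.02,0,-0.05],"delta_rot":[0,0,0],"fingers":-1},{"dp":[0,0,-0.07],"delta_rot":[0,0,0],"fingers":-1},{"dp":[0,0,-0.07],"delta_rot":[0,0,0],"fingers":1},{"dp":[0,0,-0.03],"delta_rot":[0,0,0],"fingers":1},{"dp":[0,0,0],"delta_rot":[0,0,0],"fingers":1}]'| egrep 'force|tcp'
python3 - <<'E'
from h import *
go(.448-.06*.857,.111-.06*.515,.24,31.2)
E
```

```text
tcp_pos: [0.5143, 0.1677, 0.1259]
force: [-2.2, 6.1, 0.8]
gripper_force: 3.4
tcp_pos: [0.5018, 0.1925, 0.24]
force: [0.6, -0.1, -0.3]
gripper_force: 0.0
pos [0.5018 0.1925 0.24  ] yaw 121.22 q6 -0.39 F [ 0.6 -0.1 -0.3]
shift [-0.0832 -0.2964 -0.0021] m 0.154 turn [ 0.0016 -0.0005  0.25  ] deg [ 0.6 -0.2 90. ]
```

Run:
```python
from h import *
c,p,d=snap('wrist')
import pickle; pickle.dump((c,p,d),open('w4.pkl','wb'))
print(proj(c,[.448,.111,.086]),proj(c,[.6195,.215,.085]))
cv2.imwrite('pics/w4.png',cv2.resize(p[180:330,130:330,::-1],None,fx=4,fy=4,interpolation=cv2.INTER_CUBIC))
```

```text
(np.float64(205.47031196694155), np.float64(259.0752367463044)) (np.float64(462.12775052459364), np.float64(257.4432505278034))
```

View pics/w4.png

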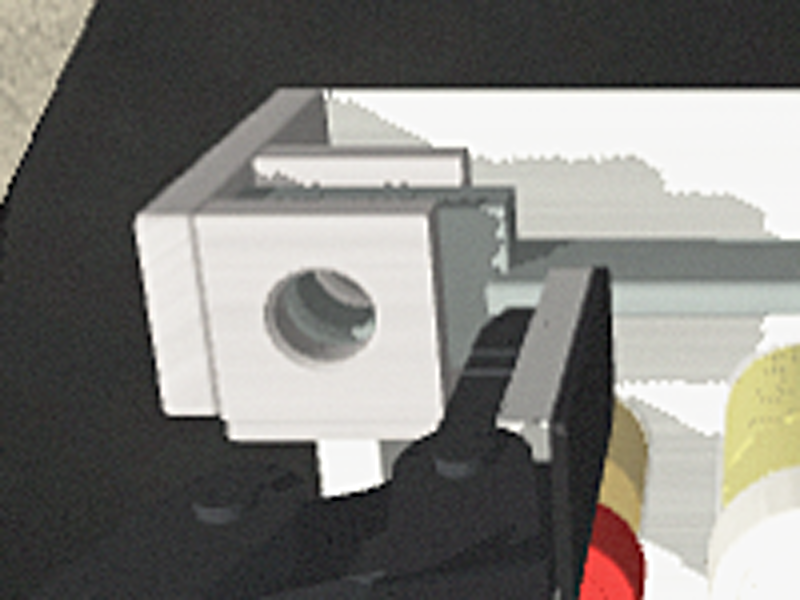

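```bash
python3 -m crank '[{"dp":[0,0,0],"delta_rot":[0,0,0.0173],"fingers":1},{"dp":[0,0,0],"delta_rot":[0,0,0.0173],"fingers":1},{"dp":[0,0,0],"delta_rot":[0,0,0.0173],"fingers":1},{"dp":[0,0,0],"delta_rot":[0,0,0.0173],"fingers":1},{"dp":[0,0,0],"delta_rot":[0,0,0.0173],"fingers":1},{"dp":[-0.04,-0.003,0],"delta_rot":[0,0,0],"fingers":1},{"dp":[-0.077,-0.003,0],"delta_rot":[0,0,0],"fingers":1},{"dp":[-0.077,-0.003,0],"delta_rot":[0,0,0],"fingers":1},{"dp":[-0.077,-0.003,0],"delta_rot":[0,0,0],"fingers":1},{"dp":[-0.077,-0.003,0],"delta_rot":[0,0,0],"fingers":1},{"dp":[-0.077,-0.003,0],"delta_rot":[0,0,0],"fingers":1},{"dp":[-0.077,-0.003,0],"delta_rot":[0,0,0],"fingers":1}]'| egrep 'force|tcp'
python3 -m crank '[{"dp":[-0.077,-0.003,0],"delta_rot":[0,0,0],"fingers":1},{"dp":[-0.077,-0.003,0],"delta_rot":[0,0,0],"fingers":1},{"dp":[-0.077,-0.003,0],"delta_rot":[0,0,0],"fingers":1},{"dp":[-0.077,-0.003,0],"delta_rot":[0,0,0],"fingers":1},{"dp":[-0.04,0,0],"delta_rot":[0,0,0],"fingers":1},{"dp":[0,0,0],"delta_rot":[0,0,0],"fingers":1},{"dp":[0,0,0],"delta_rot":[0,0,0],"fingers":1}]'| egrep 'force|tcp'
python3 - <<'E'
from h import *
import pickle
c,p,d=pickle.load(open('w4.pkl','rb')); print('C wrist',atz(c,210,259,.086))
go(.4845,-.2733,.24,90)
c,p,d=snap('wrist')
pickle.dump((c,p,d),open('w5.pkl','wb'))
print(proj(c,[.4845,-.2733,.096]))
cv2.imwrite('pics/w5.png',cv2.resize(p[150:350,200:460,::-1],None,fx=3,fy=3,interpolation=cv2.INTER_CUBIC))
E
```

```text
tcp_pos: [0.4879, -0.0605, 0.2344]
force: [-0.1, -0.4, -0.3]
gripper_force: 0.0
tcp_pos: [0.4823, -0.2337, 0.2343]
force: [0.2, 0.1, -0.2]
gripper_force: 0.0
C wrist [0.45097406 0.11284681 0.086     ]
pos [ 0.4823 -0.2337  0.2343] yaw 89.87 q6 -0.66 F [ 0.2  0.1 -0.2]
shift [-0.0792  0.0045 -0.0116] m 0.04 turn [-0.0004 -0.0003 -0.0004] deg [-0.1 -0.1 -0.1]
(np.float64(323.75324934890864), np.float64(266.3895985685818))
```

View pics/w5.png

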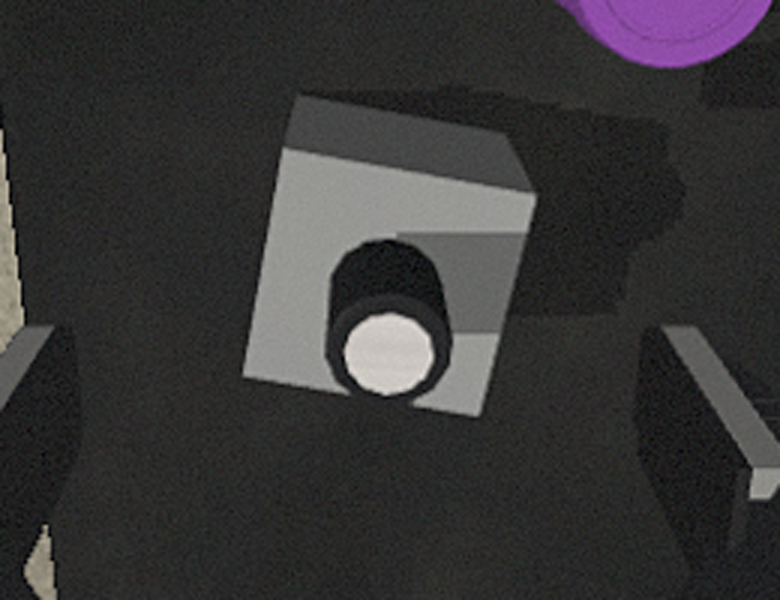

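Head top centre is at crop (389,350), i.e. pixel (330,267), on the square grey block; the purple jar is off at the upper right. This agrees with the top-camera estimate to about 4 mm, so I'll go down to it.

```bash
python3 -m crank '[{"dp":[-0.04,0.0047,0],"delta_rot":[0,0,0],"fingers":1},{"dp":[-0.039,0.0047,0],"delta_rot":[0,0,0],"fingers":1},{"dp":[0,0,0],"delta_rot":[0,0,0],"fingers":1},{"dp":[0,0,0.05],"delta_rot":[0,0,0],"fingers":1},{"dp":[0,0,0.05],"delta_rot":[0,0,0],"fingers":1},{"dp":[0,0,0.04],"delta_rot":[0,0,0],"fingers":1},{"dp":[0,0,0.03],"delta_rot":[0,0,0],"fingers":1},{"dp":[0,0,0.02],"delta_rot":[0,0,0],"fingers":1},{"dp":[0,0,0],"delta_rot":[0,0,0],"fingers":1}]'| egrep 'force|tcp'
python3 -m crank '[{"dp":[0,0,0],"delta_rot":[0,0,0],"fingers":0},{"dp":[0,0,0],"delta_rot":[0,0,0],"fingers":-0.1},{"dp":[0,0,0],"delta_rot":[0,0,0],"fingers":-0.15},{"dp":[0,0,0],"delta_rot":[0,0,0],"fingers":-0.18},{"dp":[0,0,0],"delta_rot":[0,0,0],"fingers":-0.18},{"dp":[0,0,0],"delta_rot":[0,0,0],"fingers":-0.18}]' 25
python3 -c "
from h import *
import pickle
c,p,d=pickle.load(open('w5.pkl','rb')); print('P wrist',atz(c,329.7,266.7,.096))"
```

```text
tcp_pos: [0.4868, -0.2696, 0.1387]
force: [-0.5, -1.4, 0.3]
gripper_force: 0.0
t: 10.4
tcp_pos: [0.4882, -0.2725, 0.1415]
tool_rot: [0.707, 0.707, 0.0, 0.001]
force: [0.5, 0.4, 0.7]
finger_gap: 0.406
gripper_force: 0.0
P wrist [ 0.48885646 -0.27355631  0.096     ]
```

```bash
python3 -m crank '[{"dp":[-0.001,0,0.008],"delta_rot":[0,0,0],"fingers":-0.18},{"dp":[0,0,0],"delta_rot":[0,0,0],"fingers":-0.18},{"dp":[0,0,0],"delta_rot":[0,0,0],"fingers":-0.3},{"dp":[0,0,0],"delta_rot":[0,0,0],"fingers":-0.4},{"dp":[0,0,0],"delta_rot":[0,0,0],"fingers":-0.6},{"dp":[0,0,0],"delta_rot":[0,0,0],"fingers":-0.6}]' 25
python3 -m crank '[{"dp":[0,0,0],"delta_rot":[0,0,0],"fingers":-0.8},{"dp":[0,0,0],"delta_rot":[0,0,0],"fingers":-1},{"dp":[0,0,0],"delta_rot":[0,0,0],"fingers":-1}]' 60
```

```text
t: 10.9
tcp_pos: [0.488, -0.2728, 0.1368]
tool_rot: [0.707, 0.707, -0.0, -0.0]
force: [0.5, -0.1, -0.8]
finger_gap: 0.369
gripper_force: 24.8
t: 11.15
tcp_pos: [0.488, -0.2728, 0.1369]
tool_rot: [0.707, 0.707, -0.0, -0.0]
force: [0.7, 0.4, -0.5]
finger_gap: 0.354
gripper_force: 59.3
```

```bash
python3 -m crank '[{"dp":[0,0,-0.015],"delta_rot":[0,0,0],"fingers":-1},{"dp":[0,0,-0.03],"delta_rot":[0,0,0],"fingers":-1},{"dp":[0,0,-0.04],"delta_rot":[0,0,0],"fingers":-1},{"dp":[0,0,-0.04],"delta_rot":[0,0,0],"fingers":-1},{"dp":[0,0,-0.04],"delta_rot":[0,0,0],"fingers":-1},{"dp":[0,0,-0.04],"delta_rot":[0,0,0],"fingers":-1},{"dp":[0,0,-0.04],"delta_rot":[0,0,0],"fingers":-1},{"dp":[0,0,-0.02],"delta_rot":[0,0,0],"fingers":-1},{"dp":[0,0,0],"delta_rot":[0,0,0],"fingers":-1}]'
python3 - <<'E'
from h import *
go(.4507,.113,.27,90)
E
```

```text
t: 11.9
tcp_pos: [0.4889, -0.2735, 0.2721]
tool_rot: [0.707, 0.707, 0.0, 0.003]
force: [0.2, -0.4, -0.3]
finger_gap: 0.355
gripper_force: 59.5
pos [ 0.4889 -0.2735  0.2721] yaw 90.04 q6 -0.71 F [ 0.2 -0.4 -0.3]
shift [ 0.773  -0.0758  0.0011] m 0.388 turn [0.0007 0.0006 0.0001] deg [0.2 0.2 0. ]
```

```bash
python3 -m crank '[{"dp":[0.03,-0.003,0],"delta_rot":[0,0,0],"fingers":-1},{"dp":[0.07,-0.0075,0],"delta_rot":[0,0,0],"fingers":-1},{"dp":[0.075,-0.0075,0],"delta_rot":[0,0,0],"fingers":-1},{"dp":[0.075,-0.0075,0],"delta_rot":[0,0,0],"fingers":-1},{"dp":[0.075,-0.0075,0],"delta_rot":[0,0,0],"fingers":-1},{"dp":[0.075,-0.0075,0],"delta_rot":[0,0,0],"fingers":-1},{"dp":[0.075,-0.0075,0],"delta_rot":[0,0,0],"fingers":-1},{"dp":[0.075,-0.0075,0],"delta_rot":[0,0,0],"fingers":-1},{"dp":[0.07,-0.0075,0],"delta_rot":[0,0,0],"fingers":-1},{"dp":[0.05,-0.0075,0],"delta_rot":[0,0,0],"fingers":-1},{"dp":[0,0,0],"delta_rot":[0,0,0],"fingers":-1},{"dp":[0,0,0],"delta_rot":[0,0,0],"fingers":-1}]' |egrep 'tcp|force'
python3 -m crank '[{"dp":[0,0,0],"delta_rot":[0,0,0],"fingers":-1},{"dp":[0,0,0],"delta_rot":[0,0,0],"fingers":-1},{"dp":[0,0,0],"delta_rot":[0,0,0],"fingers":-1},{"dp":[0,0,0],"delta_rot":[0,0,0],"fingers":-1}]' |egrep 'tcp|force'
python3 - <<'E'
from h import *
import pickle
go(.4507,.113,.27,90)
o=snap('wrist','w6.png'); pickle.dump(o,open('w6.pkl','wb'))
print(proj(o[0],[.4507,.1125,.086]))
E
```

```text
tcp_pos: [0.4507, 0.064, 0.2682]
force: [-0.5, -0.4, -1.2]
gripper_force: 59.5
tcp_pos: [0.4527, 0.0612, 0.2692]
force: [-0.2, -0.5, -1.1]
gripper_force: 59.5
pos [0.4527 0.0612 0.2692] yaw 89.93 q6 -0.11 F [-0.2 -0.5 -1.1]
shift [ 0.1036 -0.0042 -0.0015] m 0.052 turn [-0.0001  0.     -0.0002] deg [-0.   0.  -0.1]
(np.float64(317.4199702596331), np.float64(133.60155519577157))
```

View pics/w6.png

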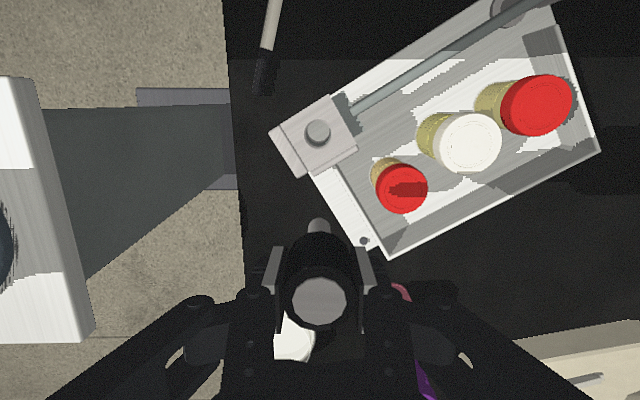

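Hole at (318,132), as predicted to within 2 px. The held pin's head is at (319,300) and its tip near (319,221), in line with the fingers, and the jars are standing.

Run:
```python
from h import *
import pickle
c,p,d=pickle.load(open('w6.pkl','rb'))
g=cv2.cvtColor(p,cv2.COLOR_RGB2GRAY)[112:152,298:340]
G=cv2.resize(g,None,fx=4,fy=4,interpolation=cv2.INTER_CUBIC)
for t in(110,130,150):
  cs,_=cv2.findContours((G<t).astype('uint8'),cv2.RETR_LIST,cv2.CHAIN_APPROX_NONE)
  for k in cs:
    if 2500<cv2.contourArea(k)<14000:
      e=cv2.fitEllipse(k); print(t,298+e[0][0]/4,112+e[0][1]/4,np.array(e[1])/4)
C=atz(c,318,132,.086)
z=.2692
M=np.array([.4527,.0612])
print('hole',C,'head',atz(c,319.5,300,z-.041)[:2]-M,'tip',atz(c,319,224,z-.129)[:2]-M)
```

```text
130 317.90975761413574 132.39978408813477 [24.26596642 28.18242455]
150 317.6194610595703 133.38233947753906 [24.70096016 27.77071381]
hole [0.45115617 0.11372441 0.086     ] head [-0.00056941 -0.00086692] tip [-0.00082357 -0.00294357]
```

```bash
python3 -m crank '[{"dp":[0.03,-0.001,0.01],"delta_rot":[0,0,0],"fingers":-1},{"dp":[0.04,-0.001,0.02],"delta_rot":[0,0,0],"fingers":-1},{"dp":[0.03,0,0.02],"delta_rot":[0,0,0],"fingers":-1},{"dp":[0.006,0,0.02],"delta_rot":[0,0,0],"fingers":-1},{"dp":[0,0,0.01],"delta_rot":[0,0,0],"fingers":-1},{"dp":[0,0,0],"delta_rot":[0,0,0],"fingers":-1},{"dp":[0,0,0],"delta_rot":[0,0,0],"fingers":-1},{"dp":[0,0,0],"delta_rot":[0,0,0],"fingers":-1},{"dp":[0,0,0],"delta_rot":[0,0,0],"fingers":-1}]' |egrep 'tcp|force'
python3 -c "
from h import *
go(.4516,.1141,.1629,90)"
```

```text
tcp_pos: [0.452, 0.1146, 0.2299]
force: [-0.3, -0.2, -0.6]
gripper_force: 59.5
pos [0.452  0.1146 0.2299] yaw 89.98 q6 0.01 F [-0.3 -0.2 -0.6]
shift [-0.0011 -0.001   0.1341] m 0.067 turn [ 0.0002  0.     -0.0001] deg [ 0.1  0.  -0. ]
```

```bash
python3 -m crank '[{"dp":[-0.001,-0.001,0.01],"delta_rot":[0,0,0],"fingers":-1},{"dp":[0,0,0.01],"delta_rot":[0,0,0],"fingers":-1},{"dp":[0,0,0.01],"delta_rot":[0,0,0],"fingers":-1},{"dp":[0,0,0.008],"delta_rot":[0,0,0],"fingers":-1},{"dp":[0,0,0.006],"delta_rot":[0,0,0],"fingers":-1},{"dp":[0,0,0],"delta_rot":[0,0,0],"fingers":-1},{"dp":[0,0,0],"delta_rot":[0,0,0],"fingers":-1}]' |egrep 'tcp|force'
python3 -m crank '[{"dp":[0,0,0.006],"delta_rot":[0,0,0],"fingers":-1},{"dp":[0,0,0.006],"delta_rot":[0,0,0],"fingers":-1},{"dp":[0,0,0.006],"delta_rot":[0,0,0],"fingers":-1},{"dp":[0,0,0],"delta_rot":[0,0,0],"fingers":-1}]' |egrep 'tcp|force'
```

```text
tcp_pos: [0.4509, 0.1147, 0.2071]
force: [-0.2, 0.3, -1.7]
gripper_force: 59.5
tcp_pos: [0.4507, 0.1147, 0.1979]
force: [0.2, 0.8, -1.0]
gripper_force: 59.5
```

```bash
python3 -m crank '[{"dp":[0,0,0.007],"delta_rot":[0,0,0],"fingers":-1},{"dp":[0,0,0.007],"delta_rot":[0,0,0],"fingers":-1},{"dp":[0,0,0.007],"delta_rot":[0,0,0],"fingers":-1},{"dp":[0,0,0],"delta_rot":[0,0,0],"fingers":-1}]' |egrep 'tcp|force'
python3 -m crank '[{"dp":[0,0,0.007],"delta_rot":[0,0,0],"fingers":-1},{"dp":[0,0,0.007],"delta_rot":[0,0,0],"fingers":-1},{"dp":[0,0,0.007],"delta_rot":[0,0,0],"fingers":-1},{"dp":[0,0,0.007],"delta_rot":[0,0,0],"fingers":-1},{"dp":[0,0,0.007],"delta_rot":[0,0,0],"fingers":-1},{"dp":[0,0,0],"delta_rot":[0,0,0],"fingers":-1}]' |egrep 'tcp|force'
```

```text
tcp_pos: [0.4507, 0.1146, 0.1872]
force: [-0.0, -0.2, -1.8]
gripper_force: 59.5
tcp_pos: [0.4507, 0.1146, 0.1697]
force: [0.4, 0.1, -0.7]
gripper_force: 59.5
```

```bash
python3 -m crank '[{"dp":[0,0,0.006],"delta_rot":[0,0,0],"fingers":-1},{"dp":[0,0,0.004],"delta_rot":[0,0,0],"fingers":-1},{"dp":[0,0,0],"delta_rot":[0,0,0],"fingers":-1},{"dp":[0,0,0],"delta_rot":[0,0,0],"fingers":-1}]' |egrep 'tcp|force'
python3 -m crank '[{"dp":[0,0,0.003],"delta_rot":[0,0,0],"fingers":-1},{"dp":[0,0,0],"delta_rot":[0,0,0],"fingers":-1},{"dp":[0,0,0],"delta_rot":[0,0,0],"fingers":-1}]' |egrep 'tcp|force'
```

```text
tcp_pos: [0.451, 0.1147, 0.1653]
force: [-0.1, -0.4, -1.7]
gripper_force: 59.5
tcp_pos: [0.451, 0.1147, 0.1639]
force: [-1.0, -0.7, -2.3]
gripper_force: 59.5
```

```bash
python3 -m crank '[{"dp":[0,0,0.002],"delta_rot":[0,0,0],"fingers":-1},{"dp":[0,0,0],"delta_rot":[0,0,0],"fingers":-1},{"dp":[0,0,0],"delta_rot":[0,0,0],"fingers":-1}]' |egrep 'tcp|force'
python3 -m crank '[{"dp":[0,0,0],"delta_rot":[0,0,0],"fingers":-0.2},{"dp":[0,0,0],"delta_rot":[0,0,0],"fingers":-0.1},{"dp":[0,0,0],"delta_rot":[0,0,0],"fingers":0.3},{"dp":[0,0,0],"delta_rot":[0,0,0],"fingers":1},{"dp":[0,0,0],"delta_rot":[0,0,0],"fingers":1},{"dp":[0,0,0],"delta_rot":[0,0,0],"fingers":1},{"dp":[0,0,0],"delta_rot":[0,0,0],"fingers":1}]' 
python3 -m crank '[{"dp":[0,0,-0.01],"delta_rot":[0,0,0],"fingers":1},{"dp":[0,0,-0.02],"delta_rot":[0,0,0],"fingers":1},{"dp":[0,0,-0.03],"delta_rot":[0,0,0],"fingers":1},{"dp":[0,0,-0.05],"delta_rot":[0,0,0],"fingers":1},{"dp":[0,0,-0.05],"delta_rot":[0,0,0],"fingers":1},{"dp":[-0.05,0,-0.03],"delta_rot":[0,0,0],"fingers":1},{"dp":[-0.07,0,0],"delta_rot":[0,0,0],"fingers":1},{"dp":[-0.07,0,0],"delta_rot":[0,0,0],"fingers":1},{"dp":[0,0,0],"delta_rot":[0,0,0],"fingers":1},{"dp":[0,0,0],"delta_rot":[0,0,0],"fingers":1},{"dp":[0,0,0],"delta_rot":[0,0,0],"fingers":1}]' |egrep 't:|tcp|force'
python3 - <<'E'
from h import *
c,p,d=snap('wrist'); print(proj(c,[.451,.1135,.122]))
u,v=map(int,proj(c,[.451,.1135,.122]))
cv2.imwrite('pics/w7.png',cv2.resize(p[:240,max(0,u-130):u+270,::-1],None,fx=2,fy=2))
print([atd(c,u+i,v+j,d).round(3).tolist() for i,j in((0,0),(-4,0),(4,0),(0,4))])
E
```

```text
tcp_pos: [0.4511, 0.1146, 0.1629]
force: [-0.4, -0.1, -1.5]
gripper_force: 59.7
t: 17.2
tcp_pos: [0.4511, 0.1147, 0.1629]
tool_rot: [0.707, 0.707, 0.0, 0.0]
force: [-0.6, -0.4, 0.6]
finger_gap: 1.0
gripper_force: 0.0
t: 18.12
tcp_pos: [0.4508, 0.0198, 0.258]
tool_rot: [0.707, 0.707, 0.0, -0.0]
force: [-0.8, -0.1, -0.2]
gripper_force: 0.0
(np.float64(320.83282754642954), np.float64(69.29882735089814))
[[0.45, 0.114, 0.124], [0.448, 0.114, 0.123], [0.453, 0.114, 0.122], [0.451, 0.111, 0.123]]
```

View pics/w7.png

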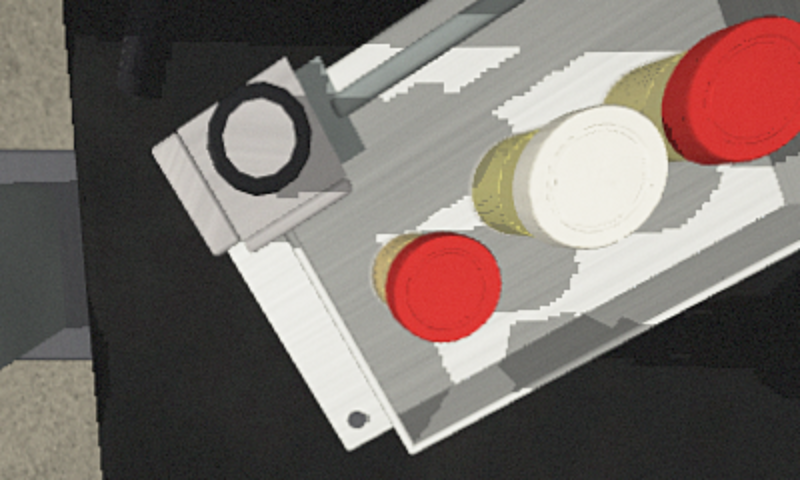

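The pin head (260,138 in the crop) sits on the fork with its top at about 0.122–0.123 m, which matches a seated head. The arm's lug is in the fork, the jars stand, and the robot is clear, so I'm handing in.

```bash
python3 -c "
from station import manip
print(manip.sign_off())"
```

```text
the job is handed in; nothing more can be done
None
```

The job is handed in: the gate arm is home in the fork, the pin is through fork and arm with its head at seated height (top about 0.122 m), the jars are still standing, and it took about 18 s of the 67 s allowed; the hand-in returned no verdict.

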